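# Point out the proud peg, then press it home

## Robot

A 7-joint arm with a two-finger parallel gripper is mounted at the origin on a cart in front of the work surface, level with it; the furniture and walls round the work are solid. World frame = base frame: x ahead of the robot, y to its left, z up, the work surface at z = 0. Lengths are in m, angles in rad, forces in N, time in s.
With the tool pointing down it reaches from about 0.4 to 0.85 m from the base axis. Payload 10.4 kg.
Tool frame: the origin (TCP) lies midway between the tips of the shut fingers; the grasp point (between the pads) lies 19 mm behind it (r.grasp_offset is the distance from the TCP to the grasp point, in m); x points along the fingers, y is the direction in which the jaws open and shut, and the axes are right-handed (so a half turn about x gives the same grasp; the last joint's range is limited). The gripper opens to 87 mm and grips with 3 to 60 N. Pads are 19 mm wide; open, the fingers measure 117 mm over their backs; the gripper's body (75 mm by 190 mm) begins 51 mm behind the grasp point.
Start: joints at [-0.023, 0.332, -0.065, 1.46, 0.022, 1.35, -0.088], TCP at [0.625, 0, 0.223] pointing down, gripper open.
Joint ranges: [-2.6, 2.6], [-0.5, 2.12], [-1.47, 1.34], [0.16, 2.42], [-1.27, 4.41], [0.06, 2.06], [-2.6, 2.6]. Speed limits (rad/s): [2.22, 2.22, 2.79, 2.79, 3.14, 3.14, 3.14].

## Interface

Orientations are given as a unit quaternion [x, y, z, w].
In Python, from bench import r, vision, close_job gives the robot as it stands. The module is installed in compiled form; this text tells all that it offers.
- The arm moves only by the shell command python3 -m pendant 'ROWS' [OPENING] [FORCE]. ROWS is text: rows parted by semicolons, each of 6 numbers parted by spaces: the shift along the tool's x, y, z in units of 0.25 m (1.0 is 0.25 m), then the turn, a rotation vector about the tool's x, y, z in units of 1.5 rad (1.0 is 1.5 rad). A call has 1 to 8 rows; each row is the pose to reach, as a shift and turn from the pose commanded when the call began, along the tool's axes at that moment; what a row does not reach only later rows make up. A row lasts 1/10 s, in which the tool goes at most 50 mm and 8.59 degrees, less where a joint would pass 70% of its speed; a pose out of reach is approached as far as the arm can. A call with a number of a shift or a turn outside -1 to 1 is refused whole. A call with a gripper value outside its range is refused whole. OPENING is the gripper command: -1 is shut, 1 is fully open, values between are in proportion, set as the call begins (- or left out, the last holds). The fingers move at their own pace and stop on an object; FORCE is the grip in N (left out, the last holds). Time passes only in rows, so rows that repeat a pose let the fingers close. It gives the time, the measured TCP pose, the force and the opening at its end, in the units of the state.
- r.read_state(): the state, without advancing time (a new reading comes with each control period).
- vision.camera(name): name is "scene" or "side" or "wrist"; returns (picture, depth): 480x640x3 uint8, blue, green, red; 480x640 float32, m along the optical axis (not along the pixel's ray), 0 where there is no reading.
- vision.get_calibration(name): a dict with "camera_matrix" (3x3 intrinsics, pixels), "rvec" (rotation vector, rad) and "tvec" (3), from world to camera coordinates, as OpenCV has them. Camera axes: x right, y down, z forward; pixel columns grow to the right and rows downward; lengths in m; the calibration is good to about 2 mm. The wrist camera is an equidistant fisheye: a pixel r from the principal point sees the ray r / f radians off the axis. A picture is of the moment at which its call begins: read the wrist's pose just before it. get_calibration takes no time and is no camera call; for the wrist camera it gives the pose at the moment of the call.
- close_job(): hands the job in, once; it reports no verdict.
The state is a dict: "time": time; "joint_positions": joint angles; "joint_vel": joint speeds; "joint_torque": joint torques, N m; "ee_pos": TCP position; "eef_rot": TCP orientation; "ft_force": force on the tool from outside, world axes, zero at the start; "torque": the same for the moment, N m; "width": finger opening in m.
Only numpy, scipy, OpenCV 4.12 (cv2) and the standard library are available. Lean on these libraries where they do the work, as an engineer would, in place of code of your own. Each camera call takes 0.05 s, during which the arm holds its last target. There are 200 camera calls.

## Task

One of the five wooden pegs in the plank was not driven home. With the gripper closed and the fingers pointing down, first point it out to your workmate: hold the fingertips 1 to 5 cm above the middle of the proud peg, touching nothing, for two full seconds. Then push it gently down with the closed fingertips until it is flush like the other four and draw well clear upward, without gripping or pulling up the peg or disturbing the loose tools.

Things in the scene. Friction and masses are not known exactly. Their poses are not given: they have to be found in the camera images.
- plank: wooden plank 330 x 85 x 40 mm, screwed flat to the bench; origin at the centre of its underside, x across the plank, y along it. Five round wooden pegs, 24 mm across, stand in holes in a row along its middle, 60 mm apart (at y = -120, -60, 0, 60 and 120 mm); four are home (1 mm above the plank's top face), one stands proud, in any of the five places
- proud_peg_top (a point): centre of the top face of the proud peg (24 mm across, upright); at the start it stands 26 to 31 mm above the plank's top face, which is 40 mm above the bench; it comes down with the peg
- proud_peg (a joint): how far the proud peg has been driven down, in m: starts at 0.003 to 0.008; 0.0335 is fully home (its stop), level with the plank to within 1 mm. It slides straight down against about 5 N of friction and stays where it is left
- hole_saw_2: brass-coloured round hole saw, 45 mm across and 66 mm tall, standing beside the plank on the near side; not to be disturbed; origin at the centre of its underside
- pencil: flat carpenter's pencil, 165 x 13 x 8 mm, lying along the near side of the plank; not to be disturbed; origin at the centre of its underside
- rule: folded rule, 212 x 15 x 18 mm, lying along the far side of the plank; not to be disturbed; origin at the centre of its underside
- screwdriver: screwdriver, 200 x 27 x 30 mm, lying at the right of the bench; not to be disturbed; origin at the centre of its underside

How it is judged:
By the outcome, as a careful person would: the job done as asked, in the order asked, and still so for the second after the job is handed in, with the robot touching nothing.
It also fails if it takes over 35 s, if anything falls off the work surface, if the arm or the gripper's body presses on something with over 40 N, if the wrist force passes 120 N, or if a joint passes its speed limit or range.

## Working session

There is one attempt and no reset: what is moved stays moved. The work goes in short steps, Python scripts to look and compute and a shell command to move; the robot and the scene stay as the last step left them, time stands still between calls to the robot, and variables do not carry over. Pictures are saved under pics/ and viewed, about 8 in all and at most 12, crops included, and the job is handed in when it is done.

```bash
mkdir -p pics; cat > h.py <<'E'
import numpy as np, cv2
from bench import r, vision
from scipy.spatial.transform import Rotation as R
def world(cal,d,u,v):
    K=cal["camera_matrix"];z=d[v,u]
    p=np.array([(u-K[0][2])/K[0][0]*z,(v-K[1][2])/K[1][1]*z,z])
    M=cv2.Rodrigues(np.array(cal["rvec"],float))[0]
    return M.T@(p-np.ravel(cal["tvec"]))
E
python3 - <<'E'
from h import *
s=r.read_state();print(s["time"],s["ee_pos"],s["eef_rot"],s["width"],R.from_quat(s["eef_rot"]).as_matrix().round(3))
for n in("scene","side"):
    im,d=vision.camera(n);c=vision.get_calibration(n)
    cv2.imwrite(f"pics/{n}0.png",im);np.savez(f"{n}0.npz",d=d,im=im,K=c["camera_matrix"],rvec=c["rvec"],tvec=c["tvec"])
E
```

```text
0.0 [ 6.24605700e-01 -1.29589699e-05  2.21749046e-01] [-0.4996037  -0.50034971  0.50037064 -0.49967543] 0.08696829827966185 [[-0.001  1.     0.   ]
 [-0.     0.    -1.   ]
 [-1.    -0.001  0.   ]]
```

View pics/scene0.png

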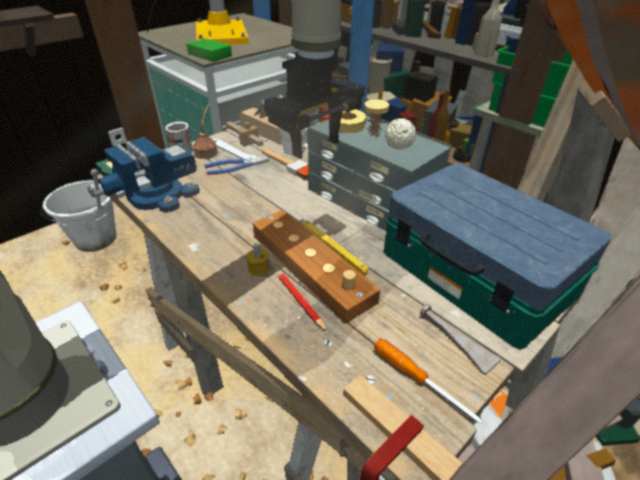

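View pics/side0.png

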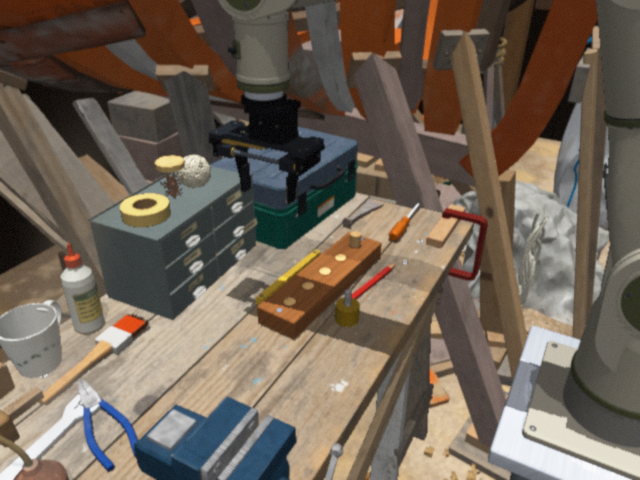

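The proud peg is the one at the plank's right-hand (−y) end: scene (349,278), side (355,240). Next I measure it and the tall objects around it.

```bash
python3 - <<'E'
from h import *
S={n:dict(np.load(f"{n}0.npz")) for n in("scene","side")}
for n,pts in {"scene":[("pegtop",349,274),("p2",330,268),("p3",310,253),("p4",292,239),("p5",278,226),("holesaw",258,254),("boxlid near",480,240),("boxlidcorner",395,195),("cabinet top",340,140),("cab near edge",375,172),("box front low",410,255)],
 "side":[("pegtop",355,236),("p2",341,258),("p3",325,272),("p4",308,287),("p5",290,301),("lid",300,165),("cab",200,210)]}.items():
    for l,u,v in pts: print(n,l,world(S[n],S[n]["d"],u,v).round(4))
a=S["scene"]["im"][205:325,230:400];b=S["side"]["im"][220:340,250:420]
cv2.imwrite("pics/c.png",np.vstack([cv2.resize(x,None,fx=2.5*1.6,fy=2.5,interpolation=2)[:, :] if 0 else cv2.resize(x,(425,300),interpolation=2) for x in(a,b)]))
# peg top: points above plank near right end
for n in S:
    d=S[n]["d"];vv,uu=np.mgrid[0:480,0:640];K=S[n]["K"]
    P=np.stack([(uu-K[0,2])/K[0,0]*d,(vv-K[1,2])/K[1,1]*d,d],-1)-np.ravel(S[n]["tvec"])
    W=P@cv2.Rodrigues(S[n]["rvec"])[0]
    c=world(S[n],d,*((349,274) if n=="scene" else (355,236)))
    m=(d>0)&(np.hypot(W[...,0]-c[0],W[...,1]-c[1])<.03)&(abs(W[...,2]-c[2])<.006)
    q=W[m];print(n,m.sum(),q.mean(0),q.min(0),q.max(0))
    t=(d>0)&(abs(W[...,2]-.04)<.006)&(np.hypot(W[...,0]-c[0],W[...,1]-c[1])<.35)
    np.save(n+"W.npy",W)
E
```

```text
Traceback (most recent call last):
  File "h.py", line 5, in world
    K=cal["camera_matrix"];z=d[v,u]
      ~~~^^^^^^^^^^^^^^^^^
KeyError: 'camera_matrix'
```

```bash
python3 - <<'E'
from h import *
S={n:dict(np.load(f"{n}0.npz")) for n in("scene","side")}
for n in S: S[n]["camera_matrix"]=S[n]["K"]
for n,pts in {"scene":[("pegtop",349,274),("p2",330,268),("p3",310,253),("p4",292,239),("p5",278,226),("holesaw",258,254),("boxlid near",480,240),("boxlidcorner",395,195),("cabinet top",340,140),("cab near edge",375,172),("box front low",410,255)],
 "side":[("pegtop",355,236),("p2",341,258),("p3",325,272),("p4",308,287),("p5",290,301),("lid",300,165),("cab",200,210)]}.items():
    for l,u,v in pts: print(n,l,world(S[n],S[n]["d"],u,v).round(4))
a=S["scene"]["im"][205:325,230:400];b=S["side"]["im"][220:340,250:420]
cv2.imwrite("pics/c.png",np.vstack([cv2.resize(x,(425,300),interpolation=2) for x in(a,b)]))
for n in S:
    d=S[n]["d"];vv,uu=np.mgrid[0:480,0:640];K=S[n]["K"]
    P=np.stack([(uu-K[0,2])/K[0,0]*d,(vv-K[1,2])/K[1,1]*d,d],-1)-np.ravel(S[n]["tvec"])
    W=P@cv2.Rodrigues(S[n]["rvec"])[0]
    c=world(S[n],d,*((349,274) if n=="scene" else (355,236)))
    m=(d>0)&(np.hypot(W[...,0]-c[0],W[...,1]-c[1])<.03)&(abs(W[...,2]-c[2])<.006)
    q=W[m];print(n,m.sum(),q.mean(0),q.min(0),q.max(0))
E
```

```text
scene pegtop [ 0.5343 -0.1914  0.0665]
scene p2 [ 0.5393 -0.1358  0.0404]
scene p3 [ 0.5407 -0.0749  0.0398]
scene p4 [ 0.5432 -0.0141  0.0391]
scene p5 [0.5487 0.0408 0.0403]
scene holesaw [ 0.4577 -0.0084  0.0428]
scene boxlid near [ 0.6924 -0.3457  0.1545]
scene boxlidcorner [ 0.6942 -0.1563  0.154 ]
scene cabinet top [0.746  0.0511 0.1794]
scene cab near edge [ 0.7528 -0.0535  0.1386]
scene box front low [ 0.6778 -0.2241  0.0502]
side pegtop [ 0.5319 -0.1841  0.0679]
side p2 [ 0.5373 -0.1303  0.0409]
side p3 [ 0.5417 -0.0675  0.0419]
side p4 [ 0.5457 -0.0057  0.0429]
side p5 [0.5538 0.0475 0.042 ]
side lid [0.5399 0.0303 0.3104]
side cab [0.7478 0.0452 0.1802]
scene 116 [ 0.53179983 -0.19352017  0.06678196] [ 0.52118675 -0.20399339  0.06065627] [ 0.54606741 -0.18190785  0.07037394]
side 80 [ 0.53361173 -0.18824721  0.06864753] [ 0.52342811 -0.20404989  0.06193194] [ 0.54705323 -0.17878425  0.07355108]
```

View pics/c.png

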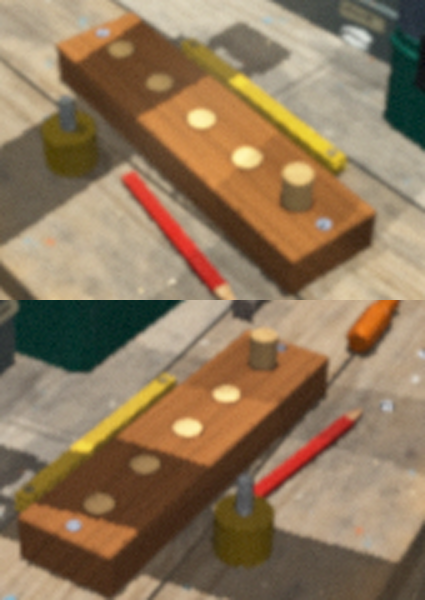

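The crops confirm it: peg top at scene (349,274) and side (356,234). Fusing the two puts it near (0.533, −0.190, 0.068). The toolbox front is at x≈0.68, which leaves room for the gripper body. I'll go above it with the gripper shut.

```bash
python3 -m pendant '0 -0.04 0.1 0 0 0;0 -0.1 0.24 0 0 0;0.05 -0.18 0.4 0 0 0;0.12 -0.26 0.56 0 0 0;0.2 -0.33 0.68 0 0 0;0.26 -0.36 0.74 0 0 0;0.288 -0.367 0.76 0 0 0;0.288 -0.367 0.76 0 0 0' -1 20
python3 -m pendant '0 0 0 0 0 0;0 0 0 0 0 0;0 0 0 0 0 0;0 0 0 0 0 0'
python3 - <<'E'
from h import *
c=vision.get_calibration("wrist");s=r.read_state();im,d=vision.camera("wrist")
print(s["time"],s["ee_pos"],s["width"],s["ft_force"],s["joint_positions"])
np.savez("wrist1.npz",d=d,im=im,**{k:np.array(v) for k,v in c.items()})
cv2.imwrite("pics/w1.png",im)
im2,_=vision.camera("scene");im3,_=vision.camera("side")
cv2.imwrite("pics/ss1.png",np.hstack([cv2.resize(im2[170:330,260:420],(400,400),interpolation=2),cv2.resize(im3[140:300,270:430],(400,400),interpolation=2)]))
print(c)
E
```

```text
time: 0.9
ee_pos: [0.5328, -0.1899, 0.1497]
eef_rot: [-0.5, -0.5, 0.5, -0.499]
ft_force: [-0.0, 1.0, 0.6]
width: 0.0309
time: 1.3
ee_pos: [0.5338, -0.1894, 0.151]
eef_rot: [0.5, 0.5, -0.5, 0.5]
ft_force: [0.2, 0.4, -0.0]
width: 0.003
1.3 [ 0.53377691 -0.18939331  0.15096116] 0.003021813074332115 [ 0.17934641  0.36821964 -0.00998155] [ 0.22836577  0.25248829  0.03725674  1.71657125 -0.01029741  1.17200037
  0.2694216 ]
{'camera_matrix': array([[371.64829954,   0.        , 321.44993294],
       [  0.        , 371.64829954, 243.20288478],
       [  0.        ,   0.        ,   1.        ]]), 'rvec': array([-2.86280755e+00, -1.82066979e-03, -1.67981908e-03]), 'tvec': array([-0.53180449, -0.19596294,  0.26972226])}
```

View pics/w1.png

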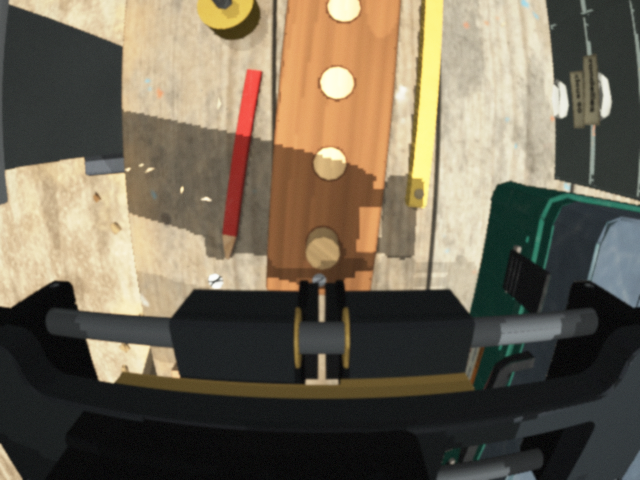

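View pics/ss1.png

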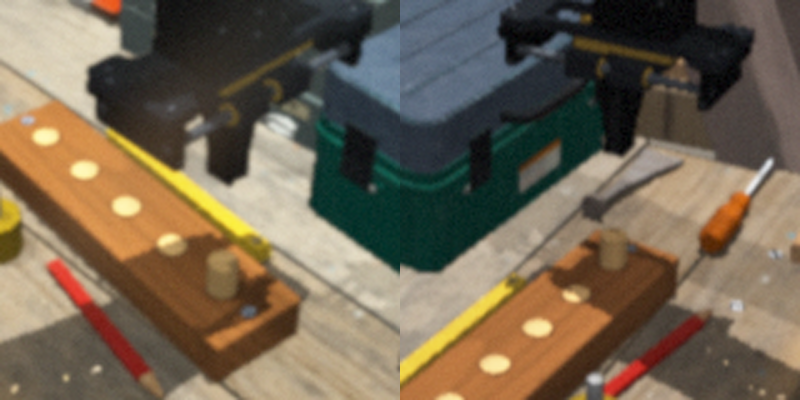

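The wrist view shows the peg top near (323,243), just ahead of the shut fingers at (322,290). I'll work out its position from this ray.

```bash
python3 - <<'E'
from h import *
S=dict(np.load("wrist1.npz"));K=S["camera_matrix"];M=cv2.Rodrigues(S["rvec"])[0];C=-M.T@S["tvec"];print("cam",C)
def ray(u,v):
    x,y=(u-K[0,2])/K[0,0],(v-K[1,2])/K[1,1];t=np.hypot(x,y)+1e-9
    return M.T@np.array([x/t*np.sin(t),y/t*np.sin(t),np.cos(t)])
for u,v,z in[(323,241,.068),(323,245,.068),(329,163,.041),(337,83,.041),(344,7,.041)]:
    g=ray(u,v);p=C+g*(z-C[2])/g[2];print((u,v),p.round(4))
    dd=S["d"][v,u];q=M@g;print("  depth",(C+g*dd/q[2]).round(4))
cv2.imwrite("pics/w1c.png",cv2.resize(S["im"][200:300,270:380],None,fx=6,fy=6,interpolation=2))
E
```

```text
cam [ 0.53165888 -0.11342378  0.31375383]
(323, 241) [ 0.5331 -0.1822  0.068 ]
  depth [ 0.533  -0.1815  0.0706]
(323, 245) [ 0.5331 -0.1851  0.068 ]
  depth [ 0.5331 -0.1843  0.0705]
(329, 163) [ 0.5375 -0.1306  0.041 ]
  depth [ 0.5374 -0.1306  0.0416]
(337, 83) [ 0.5431 -0.0715  0.041 ]
  depth [ 0.543  -0.0716  0.042 ]
(344, 7) [ 0.5483 -0.0115  0.041 ]
  depth [ 0.5483 -0.0116  0.0413]
```

View pics/w1c.png

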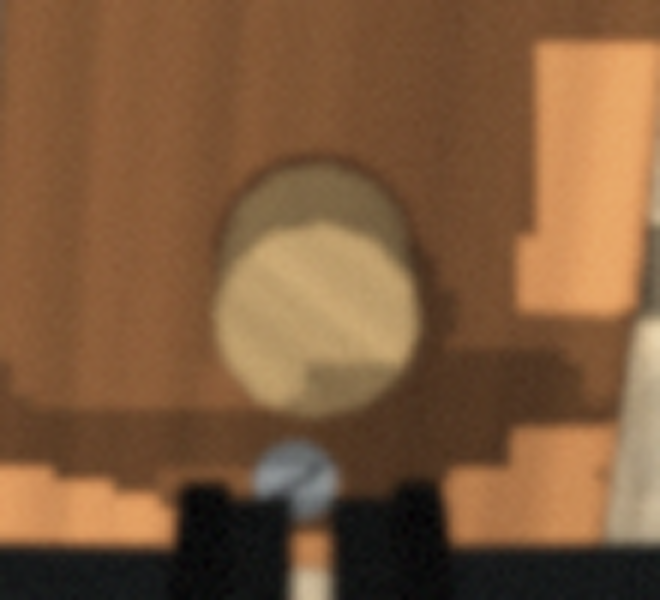

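The top face is centred at about (323,253), which gives y≈−0.191. Extrapolating from the neighbouring pegs gives (0.532, −0.190), so the current xy is good. I'll lower to z≈0.10, about 3 cm above the peg, and hold.

```bash
python3 -m pendant '0.04 0 0 0 0 0;0.09 0 0 0 0 0;0.14 0 0 0 0 0;0.18 0 0 0 0 0;0.2 0 0.002 0 0 0;0.2 0 0.002 0 0 0;0.2 0 0.002 0 0 0;0.2 0 0.002 0 0 0'
for i in 1 2 3; do python3 -m pendant '0 0 0 0 0 0;0 0 0 0 0 0;0 0 0 0 0 0;0 0 0 0 0 0;0 0 0 0 0 0;0 0 0 0 0 0;0 0 0 0 0 0;0 0 0 0 0 0'; done
python3 - <<'E'
from h import *
im2,_=vision.camera("scene");im3,_=vision.camera("side")
cv2.imwrite("pics/ss2.png",np.hstack([cv2.resize(im2[220:320,300:400],(400,400),interpolation=2),cv2.resize(im3[180:280,300:400],(400,400),interpolation=2)]))
s=r.read_state();print(s["time"],s["ee_pos"],s["ft_force"],s["width"])
E
```

```text
time: 2.25
ee_pos: [0.5337, -0.1906, 0.1011]
eef_rot: [0.5, 0.5, -0.5, 0.5]
ft_force: [0.5, 0.0, 0.6]
width: 0.0003
time: 3.05
ee_pos: [0.5333, -0.1905, 0.1005]
eef_rot: [0.5, 0.5, -0.5, 0.5]
ft_force: [-0.0, 0.6, -0.2]
width: 0.0004
time: 3.85
ee_pos: [0.5333, -0.1905, 0.1005]
eef_rot: [0.5, 0.5, -0.5, 0.5]
ft_force: [-0.3, 0.0, 0.4]
width: 0.0004
time: 4.65
ee_pos: [0.5333, -0.1905, 0.1006]
eef_rot: [0.5, 0.5, -0.5, 0.5]
ft_force: [0.6, -0.7, -0.0]
width: 0.0003
4.75 [ 0.53329202 -0.19047863  0.1005709 ] [-0.06153935  0.15893403 -0.31280538] 0.0002965120752147847
```

View pics/ss2.png

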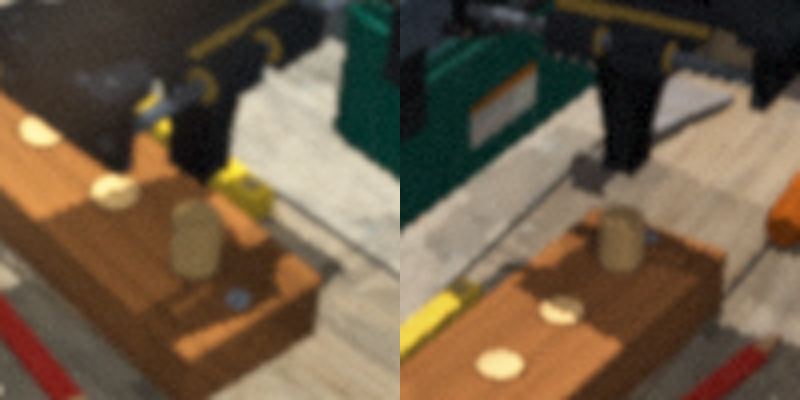

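Both views show the fingertips squarely above the peg with clear air between, held for over 2.5 s with no force. Now the push.

```bash
python3 -m pendant '0.02 0 0 0 0 0;0.05 0 0 0 0 0;0.08 0 0 0 0 0;0.1 0 0 0 0 0;0.115 0 0 0 0 0;0.13 0 0 0 0 0;0.145 0 0 0 0 0;0.16 0 0 0 0 0'
python3 -m pendant '0.01 0 0 0 0 0;0.02 0 0 0 0 0;0.03 0 0 0 0 0;0.04 0 0 0 0 0;0.05 0 0 0 0 0;0.056 0 0 0 0 0;0.06 0 0 0 0 0;0.06 0 0 0 0 0'
```

```text
time: 5.55
ee_pos: [0.5331, -0.1905, 0.0606]
eef_rot: [0.5, 0.5, -0.5, 0.5]
ft_force: [-3.3, 1.2, 4.2]
width: 0.0005
time: 6.35
ee_pos: [0.5335, -0.1905, 0.0453]
eef_rot: [0.5, 0.5, -0.5, 0.5]
ft_force: [0.0, -0.3, -1.0]
width: 0.0006
```

```bash
python3 -m pendant '0.004 0 0 0 0 0;0.008 0 0 0 0 0;0.012 0 0 0 0 0;0.016 0 0 0 0 0;0.016 0 0 0 0 0'
python3 -m pendant '0.002 0 0 0 0 0;0.004 0 0 0 0 0;0.004 0 0 0 0 0'
```

```text
time: 6.85
ee_pos: [0.5336, -0.1906, 0.0416]
eef_rot: [0.5, 0.5, -0.5, 0.5]
ft_force: [0.5, -1.0, 2.5]
width: 0.0005
time: 7.15
ee_pos: [0.5337, -0.1906, 0.041]
eef_rot: [0.5, 0.5, -0.5, 0.5]
ft_force: [0.5, 0.8, 7.3]
width: 0.0004
```

```bash
python3 -m pendant '0.002 0 0 0 0 0;0.004 0 0 0 0 0;0.004 0 0 0 0 0;0.004 0 0 0 0 0'
python3 -m pendant '0.002 0 0 0 0 0;0.004 0 0 0 0 0;0.004 0 0 0 0 0;0.004 0 0 0 0 0'
```

```text
time: 7.55
ee_pos: [0.5337, -0.1906, 0.0408]
eef_rot: [0.5, 0.5, -0.5, 0.5]
ft_force: [-4.5, 1.9, 16.7]
width: 0.0003
time: 7.95
ee_pos: [0.5338, -0.1906, 0.0407]
eef_rot: [0.5, 0.5, -0.5, 0.5]
ft_force: [-9.2, 2.3, 26.1]
width: 0.0001
```

Firmly on the stop: the force rose to 26 N with no further travel at z≈0.041. I'll retreat straight up and check.

```bash
python3 -m pendant '-0.02 0 0 0 0 0;-0.06 0 0 0 0 0;-0.14 0 0 0 0 0;-0.24 0 0 0 0 0;-0.36 0 0 0 0 0;-0.48 0 0 0 0 0;-0.56 0 0 0 0 0;-0.6 0 0 0 0 0'
python3 -m pendant '0 0 0 0 0 0;0 0 0 0 0 0;0 0 0 0 0 0;0 0 0 0 0 0'
python3 - <<'E'
from h import *
cs=[];S0=[]
for n,(u0,v0) in {"scene":(240,190),"side":(260,190)}.items():
    im,d=vision.camera(n);c=vision.get_calibration(n)
    cs.append(cv2.resize(im[v0:v0+160,u0:u0+160],(400,400),interpolation=2))
    old=np.load(n+"0.npz")["d"]
    K=c["camera_matrix"];vv,uu=np.mgrid[0:480,0:640]
    W=(np.stack([(uu-K[0][2])/K[0][0]*d,(vv-K[1][2])/K[1][1]*d,d],-1)-np.ravel(c["tvec"]))@cv2.Rodrigues(np.array(c["rvec"]))[0]
    for l,x,y in(("peg",.5325,-.1905),("next",.5375,-.1306),("third",.543,-.0715)):
        m=(d>0)&(np.hypot(W[...,0]-x,W[...,1]-y)<.009)&(W[...,2]<.1);print(n,l,m.sum(),np.median(W[m][:,2]).round(4))
cv2.imwrite("pics/ss3.png",np.hstack(cs))
s=r.read_state();print(s["time"],s["ee_pos"],s["ft_force"])
E
```

```text
time: 8.75
ee_pos: [0.5338, -0.1907, 0.1906]
eef_rot: [0.5, 0.499, -0.5, 0.501]
ft_force: [-0.6, 0.1, -0.3]
width: 0.0006
time: 9.15
ee_pos: [0.5327, -0.1903, 0.1874]
eef_rot: [0.5, 0.501, -0.5, 0.499]
ft_force: [0.7, 0.4, 0.6]
width: 0.0003
scene peg 77 0.0381
scene next 75 0.0382
scene third 38 0.0396
side peg 52 0.0392
side next 34 0.0422
side third 34 0.0421
9.25 [ 0.53297716 -0.19042603  0.18785661] [-0.32597869  0.4998138  -0.10480453]
```

View pics/ss3.png

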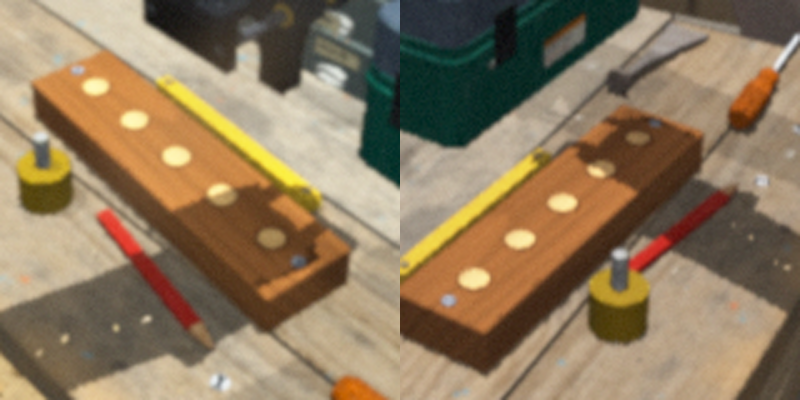

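The fifth peg is flush at scene crop (271,238) and side crop (638,138). The tools are where they were and the arm is clear, so I'm handing in.

```bash
python3 -c "
from bench import close_job
print(close_job())"
```

```text
the job is handed in; nothing more can be done
None
```

The job is done and handed in. The proud peg, at the plank's right-hand (−y) end, is now flush with the other four.

- **Pointing out:** I held the closed fingertips about 3 cm above the middle of the peg for about 2.5 s, with no measurable contact force.
- **Pushing:** I pushed the peg down with the closed fingertips until it stopped. The tip stayed at z ≈ 0.041 m while the force rose to about 26 N, roughly 28 N with its sideways part. I then drew straight up to z ≈ 0.19 m. The arm's clock read about 9.3 s when I handed in.
- **Last checks:** Both cameras show all five pegs flush, and the hole saw, pencil, rule and screwdriver look unmoved by eye. I did not measure their positions.
- **Disagreement:** The scene camera's depth puts the peg level with its neighbour (38.1 against 38.2 mm). The side camera reads it 3 mm lower (39.2 against 42.2 mm). The peg was in the gripper's shadow, and the stop at 0.041 m agrees with flush, so I put this down to depth noise.

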